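# Find the full sugar tin

## Task

Two of the three identical closed sugar tins have run low: lift them to feel which one is the heaviest, and set the two lighter ones upright and fully home in wells of the wooden refill stand, lowered gently and not dropped. The program finishes while still holding the heaviest tin up, upright and still, about 15 cm above the worktop and touching nothing else. Do not tip a tin over, and leave the mug, the glass and the spoons where they are.

Things in the scene. Friction and masses are not known exactly. Their poses are not given: they have to be found in the camera images.
- tin_1: one of three closed sugar tins that look the same: upright steel cylinder with a flush wooden lid, 62 mm diameter, 108 mm high; origin at the centre of its underside, z up. Any of the three may be the heaviest; that one weighs 0.40 to 0.56 kg, the other two under 0.24 kg each
- tin_2: one of three closed sugar tins that look the same: upright steel cylinder with a flush wooden lid, 62 mm diameter, 108 mm high; origin at the centre of its underside, z up. Any of the three may be the heaviest; that one weighs 0.40 to 0.56 kg, the other two under 0.24 kg each
- tin_3: one of three closed sugar tins that look the same: upright steel cylinder with a flush wooden lid, 62 mm diameter, 108 mm high; origin at the centre of its underside, z up. Any of the three may be the heaviest; that one weighs 0.40 to 0.56 kg, the other two under 0.24 kg each
- refill_stand: fixed wooden block with three round wells in a row, 94 x 304 x 28 mm; origin at the centre of its underside, the row runs along its y axis, wells 98 mm apart, well_1 at its +y end (left as the robot sees it), well_2 over the origin, well_3 at -y; the top is 28 mm above the worktop. Empty at the start; any well will do
- well_1 (a point): centre of the floor of one of the stand's three round wells: 68 mm wide (the tin has 3 mm play all round, the rim is bevelled), 16 mm deep, its floor 12 mm above the worktop
- well_2 (a point): centre of the floor of one of the stand's three round wells: 68 mm wide (the tin has 3 mm play all round, the rim is bevelled), 16 mm deep, its floor 12 mm above the worktop
- well_3 (a point): centre of the floor of one of the stand's three round wells: 68 mm wide (the tin has 3 mm play all round, the rim is bevelled), 16 mm deep, its floor 12 mm above the worktop
- mug: dotted mug, 78 x 114 x 93 mm, a bystander; origin under its centre
- glass: drinking glass, 78 mm wide, 86 mm high, a bystander; origin under its centre
- spoon_a: teaspoon lying on the worktop, 132 x 26 x 9 mm, a bystander; origin under its centre
- spoon_b: teaspoon lying on the worktop, 132 x 28 x 11 mm, a bystander; origin under its centre
Things that resemble listed ones, but are neither listed nor needed, are in the scene too. What is shaped like the tin_3 but black or turquoise is not meant.

How it is judged (in metres and radians):
At the end, for the whole second after the job is handed in: One tin is held still in the fingers, underside 12 to 30 cm up, within 11 degrees of upright, touching nothing else. The other two are released and at rest in wells, within 7 mm of the floor's centre and 4.5 degrees of upright, each weighing under 3.1 N (((height (world z) of tin_1 between 0.12 and 0.3 m and angle between tin_1's own z axis and vertical below 0.2 rad and linear speed of tin_1 below 0.03 m/s and contact force between tin_1 and the fingers above 2 N and contact force between tin_1 and refill_stand below 0.1 N and contact force between tin_1 and tin_2 below 0.1 N and contact force between tin_1 and tin_3 below 0.1 N and contact force between tin_1 and mug below 0.1 N and contact force between tin_1 and glass below 0.1 N and contact force between tin_1 and spoon_a below 0.1 N and contact force between tin_1 and spoon_b below 0.1 N and (distance between tin_2 and well_1 below 0.007 m or distance between tin_2 and well_2 below 0.007 m or distance between tin_2 and well_3 below 0.007 m) and angle between each of tin_2, tin_3's own z axis and vertical below 0.08 rad and linear speed of each of tin_2, tin_3 below 0.02 m/s and contact force between each of tin_2, tin_3 and the fingers below 0.1 N and contact force between tin_2 and refill_stand between 0.3 and 3.1 N and (distance between tin_3 and well_1 below 0.007 m or distance between tin_3 and well_2 below 0.007 m or distance between tin_3 and well_3 below 0.007 m) and contact force between tin_3 and refill_stand between 0.3 and 3.1 N) or (height (world z) of tin_2 between 0.12 and 0.3 m and angle between tin_2's own z axis and vertical below 0.2 rad and linear speed of tin_2 below 0.03 m/s and contact force between tin_2 and the fingers above 2 N and contact force between tin_2 and refill_stand below 0.1 N and contact force between tin_2 and tin_1 below 0.1 N and contact force between tin_2 and tin_3 below 0.1 N and contact force between tin_2 and mug below 0.1 N and contact force between tin_2 and glass below 0.1 N and contact force between tin_2 and spoon_a below 0.1 N and contact force between tin_2 and spoon_b below 0.1 N and (distance between tin_1 and well_1 below 0.007 m or distance between tin_1 and well_2 below 0.007 m or distance between tin_1 and well_3 below 0.007 m) and angle between each of tin_1, tin_3's own z axis and vertical below 0.08 rad and linear speed of each of tin_1, tin_3 below 0.02 m/s and contact force between each of tin_1, tin_3 and the fingers below 0.1 N and contact force between tin_1 and refill_stand between 0.3 and 3.1 N and (distance between tin_3 and well_1 below 0.007 m or distance between tin_3 and well_2 below 0.007 m or distance between tin_3 and well_3 below 0.007 m) and contact force between tin_3 and refill_stand between 0.3 and 3.1 N) or (height (world z) of tin_3 between 0.12 and 0.3 m and angle between tin_3's own z axis and vertical below 0.2 rad and linear speed of tin_3 below 0.03 m/s and contact force between tin_3 and the fingers above 2 N and contact force between tin_3 and refill_stand below 0.1 N and contact force between tin_3 and tin_1 below 0.1 N and contact force between tin_3 and tin_2 below 0.1 N and contact force between tin_3 and mug below 0.1 N and contact force between tin_3 and glass below 0.1 N and contact force between tin_3 and spoon_a below 0.1 N and contact force between tin_3 and spoon_b below 0.1 N and (distance between tin_1 and well_1 below 0.007 m or distance between tin_1 and well_2 below 0.007 m or distance between tin_1 and well_3 below 0.007 m) and angle between each of tin_1, tin_2's own z axis and vertical below 0.08 rad and linear speed of each of tin_1, tin_2 below 0.02 m/s and contact force between each of tin_1, tin_2 and the fingers below 0.1 N and contact force between tin_1 and refill_stand between 0.3 and 3.1 N and (distance between tin_2 and well_1 below 0.007 m or distance between tin_2 and well_2 below 0.007 m or distance between tin_2 and well_3 below 0.007 m) and contact force between tin_2 and refill_stand between 0.3 and 3.1 N))); the arm keeps its last pose, push and grip.
It fails at once if a tin is tipped over (beyond 40 degrees) (angle between any of tin_1, tin_2, tin_3's own z axis and vertical above 0.7 rad).
It fails at once if a tin is dropped: it falls faster than 0.7 m/s (a drop of 2.5 cm) out of the fingers ((linear speed of tin_1 above 0.7 m/s and contact force between tin_1 and the fingers below 0.05 N) or (linear speed of tin_2 above 0.7 m/s and contact force between tin_2 and the fingers below 0.05 N) or (linear speed of tin_3 above 0.7 m/s and contact force between tin_3 and the fingers below 0.05 N)).
It fails at once if the mug, the glass or a spoon is moved by more than 3 cm (distance of any of mug, glass, spoon_a, spoon_b from where it was at the start of the episode above 0.03 m).
It also fails if it takes over 72 s, if anything falls off the work surface, if the arm or the gripper's body presses on something with over 40 N, if the wrist force passes 120 N, or if a joint passes its speed limit or range.

## Robot

A 6-joint arm with a two-finger parallel gripper is mounted at the origin on a cart in front of the work surface, level with it; the furniture and walls round the work are solid. World frame = base frame: x ahead of the robot, y to its left, z up, the work surface at z = 0. Lengths are in m, angles in degrees, forces in N, time in s.
With the tool pointing down it reaches from about 0.25 to 0.725 m from the base axis. Payload 9.7 kg.
Tool frame: the origin (TCP) lies midway between the tips of the shut fingers; the grasp point (between the pads) lies 19 mm behind it; z points along the fingers, y is the line along which they close (so a half turn about z gives the same grasp; the last joint's range is limited). The gripper opens to 85 mm and grips with 20 to 120 N. Pads are 22 mm wide; open, the fingers measure 114 mm over their backs; the gripper's body (76 mm by 85 mm) begins 54 mm behind the grasp point. The pads swing forward as they close: fully open they stand 13 mm farther back than shut.
Start: joints at [64.744, 4.979, 10.078, 95.1, 0, 90], TCP at [0.235, 0.497, 0.203] pointing down, gripper open.
Joint ranges: [-179.16, 179.16], [-48.56, 103.87], [-65.8, 70.77], [-126.05, 130.52], [-82.76, 87.17], [-180, 180]. Speed limits (degrees/s): [127.2, 127.2, 147.25, 180, 180, 180].

## Interface

Orientations are given as [roll, pitch, yaw] about the fixed x, y, z axes, in that order (R = Rz(yaw) Ry(pitch) Rx(roll)).
In Python, from workcell import * gives the robot as it stands.
- The arm moves only by the tool servo_tool, never from a script. Its argument "moves" is a list of rows, each a list of 4 numbers: the shift along the world's x, y, z in normalised numbers (1 is 80 cm), then the turn about the world's z in a scale on which 1.0 is 2 pi rad. A call has 1 to 20 rows; each row is the pose to reach, as a shift and turn from the pose commanded when the call began; what a row does not reach only later rows make up. A row lasts 1/12 s, in which the tool goes at most 41.7 mm and 7.16 degrees, less where a joint would pass 70% of its speed; a pose out of reach is approached as far as the arm can. A call with a gripper value outside its range is refused whole. "claw" is the closure, from 0 (fully open) to 1 (shut), set as the call begins (left out, the last holds). The fingers move at their own pace and stop on an object; "force" is the grip in N (left out, the last holds). Time passes only in rows, so rows that repeat a pose let the fingers close. It gives the time, the measured TCP pose, the force, the opening and the grip force at its end, in the units of the state.
- get_obs(): the state, without advancing time (a new reading comes with each control period).
- camera(name): name is "scene" or "side" or "wrist"; returns the picture (480x640x3 uint8, red, green, blue); there is no depth.
- get_calibration(name): a dict with "fx", "fy", "cx", "cy" (pixels), "rvec" (rotation vector, rad) and "tvec" (3), from world to camera coordinates, as OpenCV has them; the wrist camera has in their place "tool_from_camera" (4x4, takes a point from camera to tool coordinates, whose origin is the TCP and whose axes are the flange's). Camera axes: x right, y down, z forward; pixel columns grow to the right and rows downward; lengths in m; the calibration is good to about 2 mm. A picture is of the moment at which its call begins: read the wrist's pose just before it. get_calibration takes no time and is no camera call.
- job_done(): hands the job in; it is judged then, once.
The state is a dict: "time": time; "q": joint angles; "qd": joint speeds; "joint_efforts": joint torques, N m; "ee_pos": TCP position; "tcp_rot": TCP orientation; "wrist_force": force on the tool from outside, world axes, zero at the start; "torque": the same for the moment, N m; "opening": finger opening in m; "grasp_force": force on a finger pad.
Only numpy, scipy, OpenCV 4.12 (cv2) and the standard library are available. Lean on these libraries where they do the work, as an engineer would, in place of code of your own. Each camera call takes 0.05 s, during which the arm holds its last target. There are 200 camera calls.

## Working session

There is one attempt and no reset: what is moved stays moved. The work goes in short steps, Python scripts to look and compute and a tool call to move; the robot and the scene stay as the last step left them, time stands still between calls to the robot, and variables do not carry over. Pictures are saved under pics/ and viewed, at most 10 in all, crops included, and the job is handed in when it is done.

Besides the shell and the picture viewer there is one more tool, called after ">>>" in YAML: its name, and indented under it one key for each argument. servo_tool: Moves the arm, as the interface text tells. Its arguments: {"type":"object","properties":{"moves":{"type":"array","items":{"type":"array","items":{"type":"number"}}},"claw":{"type":"number"},"force":{"type":"number"}},"required":["moves"]}

```bash
mkdir -p pics
python3 - <<'E'
from workcell import *
import cv2
for n in("scene","side"):
    cv2.imwrite(f"pics/{n}0.png",camera(n)[:,:,::-1]); print(n,get_calibration(n))
print(get_calibration("wrist")); print(get_obs())
E
```

```text
scene {'fx': 456.6669654284086, 'fy': 456.6669654284086, 'cx': 322.616676292646, 'cy': 237.92644068989318, 'rvec': array([ 1.8881549 , -0.72579783,  0.44606462]), 'tvec': array([-0.41220549,  0.17380214,  1.08480209])}
side {'fx': 491.392979723423, 'fy': 491.392979723423, 'cx': 326.1784510253851, 'cy': 236.05951507945153, 'rvec': array([ 1.90793624, -0.31456627,  0.23239627]), 'tvec': array([-0.55231146,  0.0876281 ,  1.05745904])}
{'fx': 429.6117321067326, 'fy': 429.6117321067326, 'cx': 317.16356974730303, 'cy': 234.9208843502136, 'tool_from_camera': array([[-1.41958608e-04, -9.57337018e-01, -2.88973726e-01,
         7.34938254e-02],
       [ 9.99999982e-01, -9.85596877e-05, -1.64733897e-04,
        -7.60198556e-04],
       [ 1.29224698e-04, -2.88973744e-01,  9.57337014e-01,
        -1.70378433e-01],
       [ 0.00000000e+00,  0.00000000e+00,  0.00000000e+00,
         1.00000000e+00]])}
{'time': 0.1, 'q': array([6.47442710e+01, 5.00832161e+00, 1.00396258e+01, 9.50983719e+01,
       7.17566349e-04, 8.99988541e+01]), 'qd': array([ 0.08783349,  0.02278518,  0.09455416, -0.16747054,  0.02522861,
        0.00593645]), 'joint_efforts': array([-8.82245513e-04, -5.21560514e+01,  4.65652978e+01,  1.60333654e-02,
       -1.20349573e-04,  1.55542796e-05]), 'ee_pos': array([0.23456256, 0.49722412, 0.20205605]), 'tcp_rot': array([-1.79932932e+02, -7.18907208e-04,  1.54745416e+02]), 'wrist_force': array([-0.42106221, -0.36823248,  0.53164879]), 'torque': array([0.02275724, 0.00920517, 0.01101126]), 'grasp_force': 0.0, 'opening': 0.08564438515520084}
```

View pics/scene0.png

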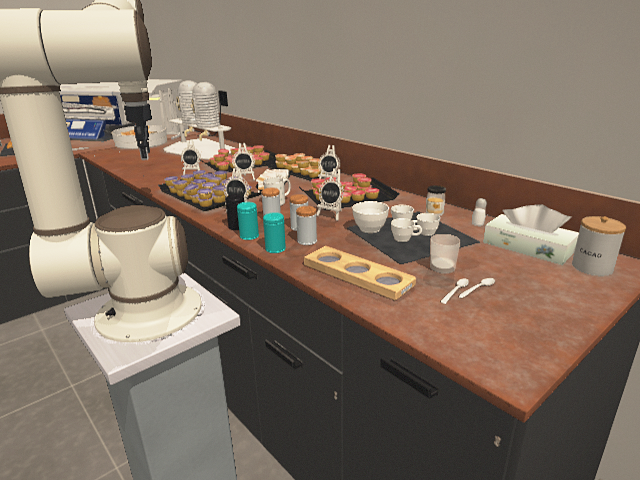

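View pics/side0.png

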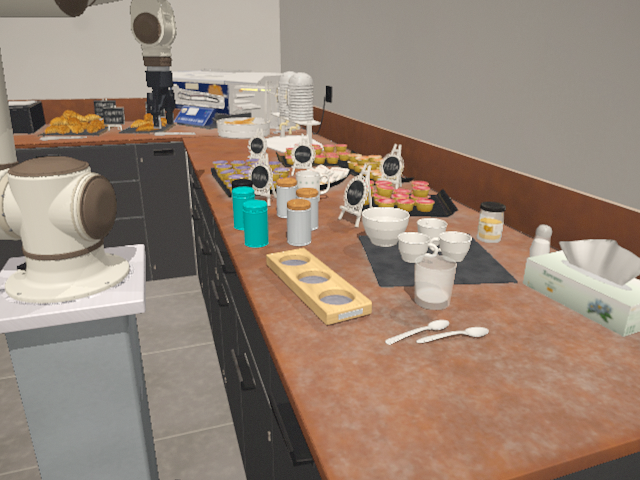

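Scene: the steel tins with wooden lids are at about (271,200), (299,212) and (307,226). Lookalikes are turquoise (248,220) and (275,232), black (234,210), the CACAO canister (601,245) and the jar (435,200). The three steel ones are mine; the stand is at (360,270). I'll check this in close crops.

Run:
```python
import cv2
a=cv2.imread("pics/scene0.png")[170:300,215:425];b=cv2.imread("pics/side0.png")[160:330,220:380]
cv2.imwrite("pics/sc.png",cv2.resize(a,(798,494),interpolation=cv2.INTER_CUBIC)) # 3.8x
cv2.imwrite("pics/si.png",cv2.resize(b,(560,595),interpolation=cv2.INTER_CUBIC)) # 3.5x
```

```text
(no output)
```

View pics/sc.png

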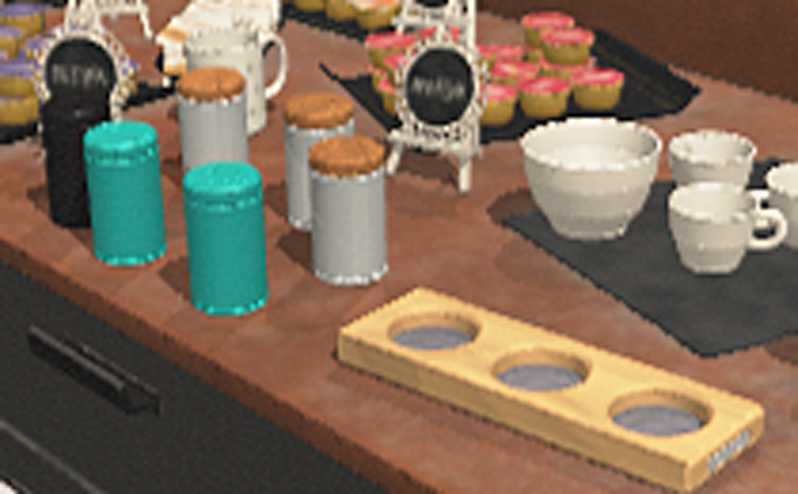

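View pics/si.png

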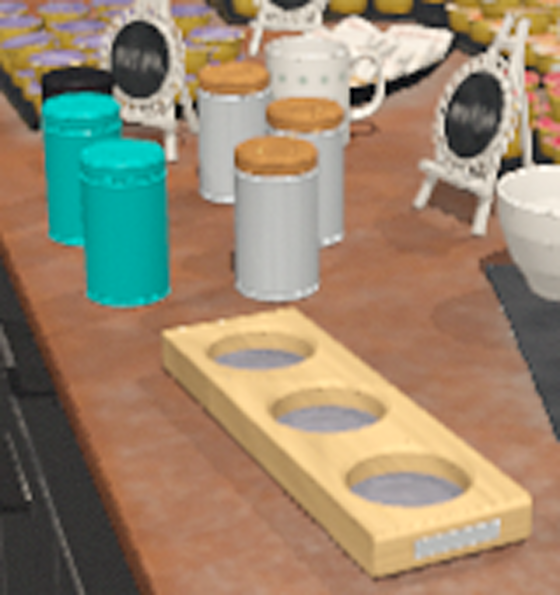

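The crops show three steel tins. Scene-crop lid centres are A (211,82), B (320,108) and C (348,152); side-crop centres are A (234,77), B (305,111) and C (276,152). Stand wells are at scene (434,330), (541,370), (660,411) and side (261,351), (328,409), (409,479). The dotted mug stands behind A.

```bash
cat > h.py <<'E'
from workcell import *
import numpy as np, cv2
from scipy.spatial.transform import Rotation as Ro
def cal(n):
    c=get_calibration(n); K=np.array([[c['fx'],0,c['cx']],[0,c['fy'],c['cy']],[0,0,1]])
    if 'rvec' in c: return K,Ro.from_rotvec(c['rvec']).as_matrix(),np.array(c['tvec'])
    o=get_obs(); T=np.eye(4); T[:3,:3]=Ro.from_euler('xyz',o['tcp_rot'],degrees=True).as_matrix(); T[:3,3]=o['ee_pos']
    T=np.linalg.inv(T@c['tool_from_camera']); return K,T[:3,:3],T[:3,3]
def onplane(n,uv,z,k=None):
    K,R,t=k or cal(n); d=R.T@np.linalg.inv(K)@[*uv,1]; o=-R.T@t; return o+d*(z-o[2])/d[2]
def proj(n,p,k=None):
    K,R,t=k or cal(n); q=K@(R@np.asarray(p)+t); return q[:2]/q[2]
E
python3 - <<'E'
from h import *
S={'A':(211,82),'B':(320,108),'C':(348,152),'w1':(434,330),'w2':(541,370),'w3':(660,411),'turq1':(123,138),'turq2':(223,180)}
D={'A':(234,77),'B':(305,111),'C':(276,152),'w1':(261,351),'w2':(328,409),'w3':(409,479),'turq1':(81,108),'turq2':(123,152)}
for k in S:
    z=.028 if k[0]=='w' else .108
    print(k,onplane('scene',(S[k][0]/3.8+215,S[k][1]/3.8+170),z).round(3),onplane('side',(D[k][0]/3.5+220,D[k][1]/3.5+160),z).round(3))
for u,v in [(444,262),(455,290),(478,287)]: print(onplane('scene',(u,v),0).round(3))
E
```

```text
A [0.546 0.259 0.108] [0.551 0.252 0.108]
B [0.572 0.137 0.108] [0.576 0.134 0.108]
C [0.522 0.039 0.108] [0.524 0.035 0.108]
w1 [ 0.467 -0.123  0.028] [ 0.467 -0.124  0.028]
w2 [ 0.479 -0.22   0.028] [ 0.481 -0.219  0.028]
w3 [ 0.495 -0.315  0.028] [ 0.496 -0.316  0.028]
turq1 [0.41  0.192 0.108] [0.414 0.193 0.108]
turq2 [0.414 0.059 0.108] [0.422 0.067 0.108]
[ 0.718 -0.328  0.   ]
[ 0.609 -0.436  0.   ]
[ 0.664 -0.467  0.   ]
```

The rows are not in the units I measure in: shifts go in shares of 80 cm and turns go in shares of 2 pi rad. I convert before sending: -35 cm / 80 = -0.4375, -33 cm / 80 = -0.4125, 0.44 rad / 6.2832 = 0.07.

>>> servo_tool:
  moves:
    - [0.025, -0.0375, 0.0375, 0]
    - [0.05, -0.075, 0.075, 0.008]
    - [0.075, -0.1125, 0.1125, 0.0159]
    - [0.1063, -0.15, 0.125, 0.0255]
    - [0.1375, -0.1938, 0.125, 0.035]
    - [0.1688, -0.2375, 0.125, 0.0446]
    - [0.2, -0.2813, 0.125, 0.0541]
    - [0.2313, -0.325, 0.125, 0.0637]
    - [0.2563, -0.375, 0.125, 0.07]
    - [0.2688, -0.4125, 0.125, 0.07]
    - [0.2688, -0.4375, 0.125, 0.07]
    - [0.2688, -0.4375, 0.125, 0.07]
    - [0.2688, -0.4375, 0.125, 0.07]
    - [0.2688, -0.4375, 0.125, 0.07]
  claw: 0

```text
time: 1.27
ee_pos: [0.4496, 0.1476, 0.3025]
tcp_rot: [180.0, -0.0, 179.9]
wrist_force: [-0.5, -0.5, -0.7]
opening: 0.0849
grasp_force: 0.0
```

Run:
```python
from h import *
o=get_obs(); print(o['time'],o['q'],o['ee_pos'],o['tcp_rot'],o['wrist_force'])
k=cal('wrist'); im=camera('wrist')[:,:,::-1]
cv2.imwrite('pics/w1.png',im); np.savez('k1.npz',*k)
```

```text
1.2667 [ 1.81649092e+01 -1.96088148e+00  1.43753891e+01  1.06352367e+02
  1.48279865e-02  1.82457329e+01] [0.44958948 0.14759786 0.30252166] [ 1.79990957e+02 -1.99293039e-02  1.79919176e+02] [-0.51543084 -0.45714843 -0.70920973]
```

View pics/w1.png

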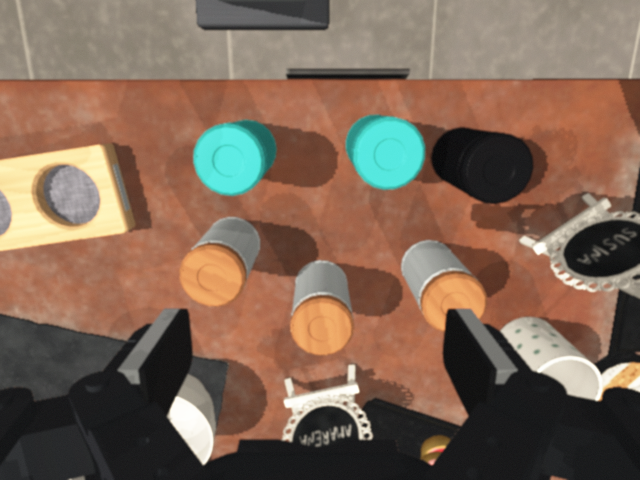

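The wrist view shows lid centres at C (213,276), B (322,325) and A (453,300), the dotted mug right of A at (555,365), a sign beyond B at (325,420) and well_1 at (70,195).

Run:
```python
from h import *
f=np.load('k1.npz'); k=(f['arr_0'],f['arr_1'],f['arr_2'])
for n,uv,z in [('C',(213,276),.108),('B',(322,325),.108),('A',(453,300),.108),('t2',(230,160),.108),('t1',(388,153),.108),('w1',(69,194),.028),('mugrim',(563,368),.093),('mughandle?',(600,390),.05),('mugbase',(512,330),0.0),('signfoot1',(288,398),0),('signfoot2',(352,385),0),('signtop',(330,440),.12),('s2foot',(530,245),0),('s2',(610,285),.1),('bowl',(190,410),.07)]:
    print(n,onplane('wrist',uv,z,k).round(3))
```

```text
C [0.525 0.051 0.108]
B [0.575 0.151 0.108]
A [0.549 0.273 0.108]
t2 [0.42  0.073 0.108]
t1 [0.414 0.206 0.108]
w1 [ 0.465 -0.114  0.028]
mugrim [0.632 0.397 0.093]
mughandle? [0.69  0.472 0.05 ]
mugbase [0.641 0.386 0.   ]
signfoot1 [0.739 0.108 0.   ]
signfoot2 [0.72  0.191 0.   ]
signtop [0.697 0.159 0.12 ]
s2foot [0.531 0.393 0.   ]
s2 [0.538 0.422 0.1  ]
bowl [0.701 0.004 0.07 ]
```

In the tool's units: -10 cm / 80 = -0.125, -9.8 cm / 80 = -0.1225.

>>> servo_tool:
  moves:
    - [0.0125, -0.0375, -0.0375, 0]
    - [0.025, -0.075, -0.075, 0]
    - [0.025, -0.1125, -0.1125, 0]
    - [0.025, -0.1225, -0.125, 0]
    - [0.025, -0.1225, -0.125, 0]
    - [0.025, -0.1225, -0.125, 0]
    - [0.025, -0.1225, -0.125, 0]
    - [0.025, -0.1225, -0.125, 0]

```text
time: 1.98
ee_pos: [0.4702, 0.0508, 0.2041]
tcp_rot: [180.0, 0.1, -179.9]
wrist_force: [0.5, -0.9, 1.3]
opening: 0.0854
grasp_force: 0.0
```

Run:
```python
from h import *
o=get_obs(); print(o['time'],o['ee_pos'],o['tcp_rot'],o['qd'])
k=cal('wrist'); im=camera('wrist')[:,:,::-1]
cv2.imwrite('pics/w2.png',im); np.savez('k2.npz',*k)
for c in [(.525,.051,.108),(.523,.037,.108),(.465,-.114,.028),(.467,-.123,.028)]: print(c,proj('wrist',c,k))
```

```text
1.9833 [0.47020037 0.05075689 0.20405812] [ 1.79978183e+02  1.13906001e-01 -1.79940988e+02] [-0.19503755 -0.08870291 -0.08354593 -0.22822758 -0.05966787 -0.18129727]
(0.525, 0.051, 0.108) [318.54891644 302.47649345]
(0.523, 0.037, 0.108) [297.93465389 299.7721288 ]
(0.465, -0.114, 0.028) [116.69695353 192.29557949]
(0.467, -0.123, 0.028) [106.04163288 194.69114033]
```

View pics/w2.png

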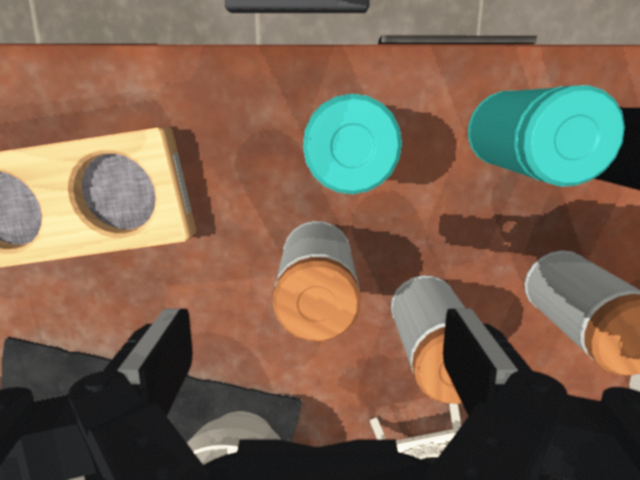

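C's lid is at (315.5,299) and well_1's rim at about (113,192), so the wrist-camera estimates hold and C ≈ (0.523, 0.049). I'll grasp it.

In the tool's units: -15.5 cm / 80 = -0.1938, 5.3 cm / 80 = 0.0663.

>>> servo_tool:
  moves:
    - [0.0338, -0.0013, 0, 0]
    - [0.0663, -0.0025, 0, 0]
    - [0.0663, -0.0025, 0, 0]
    - [0.0663, -0.0025, -0.0313, 0]
    - [0.0663, -0.0025, -0.0625, 0]
    - [0.0663, -0.0025, -0.0938, 0]
    - [0.0663, -0.0025, -0.125, 0]
    - [0.0663, -0.0025, -0.1563, 0]
    - [0.0663, -0.0025, -0.1813, 0]
    - [0.0663, -0.0025, -0.1938, 0]
    - [0.0663, -0.0025, -0.1938, 0]
    - [0.0663, -0.0025, -0.1938, 0]

```text
time: 3.03
ee_pos: [0.5229, 0.0478, 0.0486]
tcp_rot: [180.0, 0.0, 180.0]
wrist_force: [0.0, 0.3, 0.2]
opening: 0.0856
grasp_force: 0.0
```

>>> servo_tool:
  moves:
    - [0, 0, 0, 0]
    - [0, 0, 0, 0]
    - [0, 0, 0, 0]
    - [0, 0, 0, 0]
    - [0, 0, 0, 0]
    - [0, 0, 0, 0]
    - [0, 0, 0, 0]
    - [0, 0, 0, 0]
    - [0, 0, 0, 0]
    - [0, 0, 0, 0]
    - [0, 0, 0, 0]
    - [0, 0, 0, 0]
  claw: 1
  force: 50

```text
time: 4.03
ee_pos: [0.5239, 0.0479, 0.0498]
tcp_rot: [179.9, 0.2, 180.0]
wrist_force: [-0.8, 2.2, 6.9]
opening: 0.0609
grasp_force: 53.7
```

In the tool's units: 12 cm / 80 = 0.15, 10.5 cm / 80 = 0.1313.

>>> servo_tool:
  moves:
    - [0, 0, 0.0125, 0]
    - [0, 0, 0.0375, 0]
    - [0, 0, 0.0688, 0]
    - [0, 0, 0.1, 0]
    - [0, 0, 0.1313, 0]
    - [0, 0, 0.15, 0]
    - [0, 0, 0.15, 0]
    - [0, 0, 0.15, 0]
    - [0, 0, 0.15, 0]
    - [0, 0, 0.15, 0]
    - [0, 0, 0.15, 0]
    - [0, 0, 0.15, 0]

```text
time: 5.03
ee_pos: [0.5222, 0.0474, 0.1668]
tcp_rot: [-180.0, -0.1, 180.0]
wrist_force: [-0.4, 1.0, -1.7]
opening: 0.0608
grasp_force: 55.0
```

>>> servo_tool:
  moves:
    - [0, 0, 0, 0]
    - [0, 0, 0, 0]
    - [0, 0, 0, 0]

```text
time: 5.28
ee_pos: [0.5226, 0.0474, 0.1675]
tcp_rot: [-180.0, -0.0, 180.0]
wrist_force: [0.5, 0.2, -1.7]
opening: 0.0606
grasp_force: 55.0
```

C weighs about 1.7 N, so it is light. Next I measure the wells from above.

In the tool's units: -25.7 cm / 80 = -0.3213, 1.7 cm / 80 = 0.0213.

>>> servo_tool:
  moves:
    - [0.0025, -0.025, 0.025, 0]
    - [0.005, -0.0563, 0.05, 0]
    - [0.01, -0.0938, 0.075, 0]
    - [0.015, -0.1313, 0.1, 0]
    - [0.0213, -0.1688, 0.1, 0]
    - [0.0213, -0.2063, 0.1, 0]
    - [0.0213, -0.2438, 0.1, 0]
    - [0.0213, -0.275, 0.1, 0]
    - [0.0213, -0.3, 0.1, 0]
    - [0.0213, -0.315, 0.1, 0]
    - [0.0213, -0.3213, 0.1, 0]
    - [0.0213, -0.3213, 0.1, 0]
    - [0.0213, -0.3213, 0.1, 0]
    - [0.0213, -0.3213, 0.1, 0]
    - [0.0213, -0.3213, 0.1, 0]

```text
time: 6.53
ee_pos: [0.5398, -0.2085, 0.2479]
tcp_rot: [180.0, 0.0, -180.0]
wrist_force: [0.7, -1.0, -1.6]
opening: 0.0609
grasp_force: 55.2
```

Run:
```python
from h import *
o=get_obs(); print(o['time'],o['ee_pos'],o['tcp_rot'],o['wrist_force'])
k=cal('wrist'); im=camera('wrist')[:,:,::-1]
cv2.imwrite('pics/w3.png',im); np.savez('k3.npz',*k)
for c in [(.467,-.123,.028),(.480,-.22,.028),(.4955,-.315,.028)]: print(c,proj('wrist',c,k))
```

```text
6.5333 [ 0.53982699 -0.20850498  0.24791189] [ 1.79996621e+02  1.65453737e-02 -1.79970287e+02] [ 0.70376508 -1.00304296 -1.64004374]
(0.467, -0.123, 0.028) [416.45353035 106.45863613]
(0.48, -0.22, 0.028) [305.103531   121.84977054]
(0.4955, -0.315, 0.028) [198.4567687  139.80940182]
```

View pics/w3.png

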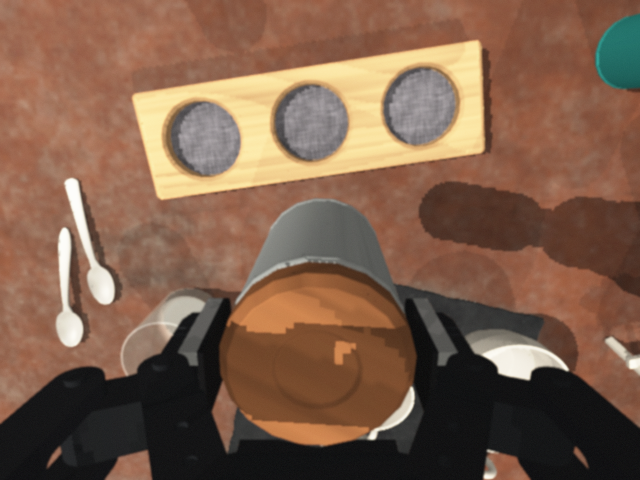

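Wells appear at about (421,105), (310,122) and (202,138), with the held tin upright at the bottom. I'll refine by the centroids of the grey floors.

Run:
```python
from h import *
f=np.load('k3.npz'); k=(f['arr_0'],f['arr_1'],f['arr_2'])
im=cv2.imread('pics/w3.png'); hsv=cv2.cvtColor(im,cv2.COLOR_BGR2HSV)
m=((hsv[:,:,1]<60)).astype(np.uint8); m[:60]=0; m[185:]=0; m[:,:150]=0; m[:,480:]=0
m=cv2.morphologyEx(m,cv2.MORPH_CLOSE,np.ones((5,5)))
for c in cv2.findContours(m,0,2)[0]:
    if cv2.contourArea(c)>1000:
        e=cv2.fitEllipse(c); print(e, onplane('wrist',e[0],.012,k).round(4),onplane('wrist',e[0],.028,k).round(4), cv2.boundingRect(c))
```

```text
((205.4313201904297, 137.99122619628906), (66.38094329833984, 73.65990447998047), 148.79571533203125) [ 0.4951 -0.3128  0.012 ] [ 0.4939 -0.3087  0.028 ] (171, 102, 69, 73)
((311.11236572265625, 121.9204330444336), (71.07266998291016, 73.49848175048828), 177.87107849121094) [ 0.4806 -0.2149  0.012 ] [ 0.4801 -0.2147  0.028 ] (275, 85, 73, 75)
((419.0514831542969, 105.72740936279297), (68.91034698486328, 76.23204040527344), 23.179182052612305) [ 0.4664 -0.1172  0.012 ] [ 0.4664 -0.1208  0.028 ] (384, 68, 71, 76)
```

Run:
```python
from h import *
f=np.load('k3.npz'); k=(f['arr_0'],f['arr_1'],f['arr_2'])
a=np.linspace(0,2*np.pi,73)
for dx in(-.003,0,.003):
    P=np.array([proj('w',(.5398+dx+.031*np.cos(t),-.2085+.031*np.sin(t),.2479+.0582),k) for t in a]); print(dx,P.min(0),P.max(0))
im=cv2.imread('pics/w3.png'); h=cv2.cvtColor(im,cv2.COLOR_BGR2HSV)
print(h[400:456:4,318], h[240:285:4,318])
```

```text
-0.003 [215.04111159 255.48440763] [423.86170286 439.17190434]
0 [215.72939057 265.63823015] [423.13458592 446.8470844 ]
0.003 [216.40840336 275.64606265] [422.41726085 454.42618637]
[[ 12 158 121]
 [ 12 157 107]
 [ 12 158 102]
 [ 11 159 112]
 [ 12 159 111]
 [ 11 158 113]
 [ 12 158 169]
 [ 13 157 202]
 [ 13 155 207]
 [ 13 153 209]
 [ 13 152 211]
 [ 11 139 154]
 [  0  11  23]
 [110  40  19]] [[ 30  10 101]
 [ 30   8  99]
 [ 30  10 100]
 [ 40   8  99]
 [ 30   9 112]
 [ 30  13 122]
 [ 12 155  84]
 [ 12 156  80]
 [ 12 157  96]
 [ 12 161 157]
 [ 12 154 157]
 [ 12 159 156]]
```

In the tool's units: -15.3 cm / 80 = -0.1913, -4.5 cm / 80 = -0.0563.

>>> servo_tool:
  moves:
    - [-0.0188, -0.0375, 0, 0]
    - [-0.0375, -0.075, 0, 0]
    - [-0.0525, -0.1125, -0.0125, 0]
    - [-0.0563, -0.1288, -0.0375, 0]
    - [-0.0563, -0.1288, -0.0688, 0]
    - [-0.0563, -0.1288, -0.1, 0]
    - [-0.0563, -0.1288, -0.1313, 0]
    - [-0.0563, -0.1288, -0.1625, 0]
    - [-0.0563, -0.1288, -0.1813, 0]
    - [-0.0563, -0.1288, -0.1913, 0]
    - [-0.0563, -0.1288, -0.1913, 0]
    - [-0.0563, -0.1288, -0.1913, 0]
    - [-0.0563, -0.1288, -0.1913, 0]
    - [-0.0563, -0.1288, -0.1913, 0]
    - [-0.0563, -0.1288, -0.1913, 0]

```text
time: 7.83
ee_pos: [0.4952, -0.3129, 0.0959]
tcp_rot: [-179.9, 0.1, 180.0]
wrist_force: [0.3, 0.5, -2.1]
opening: 0.0607
grasp_force: 55.7
```

>>> servo_tool:
  moves:
    - [0, 0, 0, 0]
    - [0, 0, 0, 0]

```text
time: 8.0
ee_pos: [0.4949, -0.3127, 0.0951]
tcp_rot: [-180.0, 0.0, 180.0]
wrist_force: [-0.4, 0.0, -2.4]
opening: 0.0607
grasp_force: 55.7
```

In the tool's units: -2.2 cm / 80 = -0.0275, -2 cm / 80 = -0.025.

>>> servo_tool:
  moves:
    - [0, 0, -0.0063, 0]
    - [0, 0, -0.0125, 0]
    - [0, 0, -0.0175, 0]
    - [0, 0, -0.02, 0]
    - [0, 0, -0.0225, 0]
    - [0, 0, -0.025, 0]
    - [0, 0, -0.0275, 0]
    - [0, 0, -0.0275, 0]
    - [0, 0, -0.0275, 0]

```text
time: 8.75
ee_pos: [0.4947, -0.3126, 0.0726]
tcp_rot: [180.0, -0.0, 180.0]
wrist_force: [-0.5, 0.4, -1.7]
opening: 0.0611
grasp_force: 55.8
```

Already 5 mm below the rim with no contact. Continuing.

In the tool's units: -1.05 cm / 80 = -0.0131, -1 cm / 80 = -0.0125.

>>> servo_tool:
  moves:
    - [0, 0, -0.0025, 0]
    - [0, 0, -0.005, 0]
    - [0, 0, -0.0075, 0]
    - [0, 0, -0.01, 0]
    - [0, 0, -0.0113, 0]
    - [0, 0, -0.0125, 0]
    - [0, 0, -0.0131, 0]
    - [0, 0, -0.0131, 0]
    - [0, 0, -0.0131, 0]

```text
time: 9.5
ee_pos: [0.4947, -0.3126, 0.0622]
tcp_rot: [-180.0, 0.0, 180.0]
wrist_force: [0.4, -0.0, -1.9]
opening: 0.0607
grasp_force: 55.8
```

>>> servo_tool:
  moves:
    - [0, 0, -0.0013, 0]
    - [0, 0, -0.0013, 0]
    - [0, 0, -0.0025, 0]
    - [0, 0, -0.0025, 0]
    - [0, 0, -0.0025, 0]

```text
time: 9.92
ee_pos: [0.4952, -0.3127, 0.0618]
tcp_rot: [-180.0, 0.1, 180.0]
wrist_force: [-1.8, 2.2, 9.7]
opening: 0.0607
grasp_force: 56.8
```

In the tool's units: 0.1 cm / 80 = 0.0013.

>>> servo_tool:
  moves:
    - [0, 0, 0.0013, 0]
    - [0, 0, 0.0013, 0]
    - [0, 0, 0.0013, 0]
    - [0, 0, 0.0013, 0]
    - [0, 0, 0.0013, 0]
    - [0, 0, 0.0013, 0]
    - [0, 0, 0.0013, 0]
    - [0, 0, 0.0013, 0]
    - [0, 0, 0.0013, 0]
  claw: 0

```text
time: 10.67
ee_pos: [0.4946, -0.3126, 0.0611]
tcp_rot: [180.0, -0.0, 180.0]
wrist_force: [-0.2, -0.2, -0.5]
opening: 0.0854
grasp_force: 0.0
```

In the tool's units: 46 cm / 80 = 0.575, 45 cm / 80 = 0.5625.

>>> servo_tool:
  moves:
    - [0, 0, 0.0125, 0]
    - [0, 0, 0.0375, 0]
    - [0, 0, 0.075, 0]
    - [0, 0, 0.1125, 0]
    - [0, 0, 0.15, 0]
    - [0, 0, 0.1875, 0]
    - [0.0063, 0.0375, 0.2, 0]
    - [0.0125, 0.0813, 0.2, 0]
    - [0.025, 0.125, 0.2, 0]
    - [0.0375, 0.1688, 0.2, 0]
    - [0.05, 0.2125, 0.2, 0]
    - [0.0625, 0.2563, 0.2, 0]
    - [0.0625, 0.3, 0.2, 0]
    - [0.0625, 0.3438, 0.2, 0]
    - [0.0625, 0.3875, 0.2, 0]
    - [0.0625, 0.4313, 0.2, 0]
    - [0.0625, 0.475, 0.2, 0]
    - [0.0625, 0.5188, 0.2, 0]
    - [0.0625, 0.5625, 0.2, 0]
    - [0.0625, 0.575, 0.2, 0]

```text
time: 12.33
ee_pos: [0.5442, 0.1514, 0.2218]
tcp_rot: [179.9, 0.0, -179.9]
wrist_force: [-0.4, -0.5, 0.1]
opening: 0.0856
grasp_force: 0.0
```

>>> servo_tool:
  moves:
    - [0, 0, 0, 0]
    - [0, 0, 0, 0]
    - [0, 0, 0, 0]

```text
time: 12.58
ee_pos: [0.5447, 0.1465, 0.2216]
tcp_rot: [-180.0, 0.0, 179.9]
wrist_force: [-0.6, 0.1, -0.4]
opening: 0.0856
grasp_force: 0.0
```

In the tool's units: -17.2 cm / 80 = -0.215, 2.9 cm / 80 = 0.0363.

>>> servo_tool:
  moves:
    - [0.0188, 0.0025, 0, 0]
    - [0.0363, 0.0025, -0.0125, 0]
    - [0.0363, 0.0025, -0.0375, 0]
    - [0.0363, 0.0025, -0.0688, 0]
    - [0.0363, 0.0025, -0.1, 0]
    - [0.0363, 0.0025, -0.1313, 0]
    - [0.0363, 0.0025, -0.1625, 0]
    - [0.0363, 0.0025, -0.1938, 0]
    - [0.0363, 0.0025, -0.21, 0]
    - [0.0363, 0.0025, -0.215, 0]
    - [0.0363, 0.0025, -0.215, 0]
    - [0.0363, 0.0025, -0.215, 0]

```text
time: 13.58
ee_pos: [0.5744, 0.1491, 0.0506]
tcp_rot: [180.0, 0.1, 179.9]
wrist_force: [-0.0, 0.3, 0.8]
opening: 0.0852
grasp_force: 0.0
```

>>> servo_tool:
  moves:
    - [0, 0, 0, 0]
    - [0, 0, 0, 0]
    - [0, 0, 0, 0]
    - [0, 0, 0, 0]
    - [0, 0, 0, 0]
    - [0, 0, 0, 0]
    - [0, 0, 0, 0]
    - [0, 0, 0, 0]
    - [0, 0, 0, 0]
    - [0, 0, 0, 0]
  claw: 1
  force: 50

```text
time: 14.42
ee_pos: [0.5746, 0.1499, 0.0511]
tcp_rot: [179.9, 0.2, 180.0]
wrist_force: [-0.5, 1.4, 7.3]
opening: 0.0608
grasp_force: 53.9
```

In the tool's units: 12 cm / 80 = 0.15, 10.5 cm / 80 = 0.1313.

>>> servo_tool:
  moves:
    - [0, 0, 0.0125, 0]
    - [0, 0, 0.0375, 0]
    - [0, 0, 0.0688, 0]
    - [0, 0, 0.1, 0]
    - [0, 0, 0.1313, 0]
    - [0, 0, 0.15, 0]
    - [0, 0, 0.15, 0]
    - [0, 0, 0.15, 0]
    - [0, 0, 0.15, 0]
    - [0, 0, 0.15, 0]
    - [0, 0, 0.15, 0]
    - [0, 0, 0.15, 0]

```text
time: 15.42
ee_pos: [0.5733, 0.1493, 0.1682]
tcp_rot: [-180.0, -0.1, 180.0]
wrist_force: [-0.4, 0.4, -1.7]
opening: 0.0608
grasp_force: 54.9
```

>>> servo_tool:
  moves:
    - [0, 0, 0, 0]
    - [0, 0, 0, 0]
    - [0, 0, 0, 0]

```text
time: 15.67
ee_pos: [0.5736, 0.1494, 0.1691]
tcp_rot: [-180.0, -0.0, 180.0]
wrist_force: [-0.2, -0.1, -2.0]
opening: 0.061
grasp_force: 54.9
```

B is light as well (about 1.9 N), so A must be the heavy one. B goes to well_1.

In the tool's units: -26.8 cm / 80 = -0.335, -10.7 cm / 80 = -0.1338.

>>> servo_tool:
  moves:
    - [0, -0.025, 0.0125, 0]
    - [0, -0.0563, 0.0125, 0]
    - [-0.0125, -0.0938, 0.0125, 0]
    - [-0.0313, -0.1313, 0.0125, 0]
    - [-0.05, -0.1688, 0.0125, 0]
    - [-0.0688, -0.2063, 0.0125, 0]
    - [-0.0875, -0.2438, 0.0125, 0]
    - [-0.1063, -0.2813, 0, 0]
    - [-0.1225, -0.3125, -0.025, 0]
    - [-0.1338, -0.335, -0.05, 0]
    - [-0.1338, -0.335, -0.075, 0]
    - [-0.1338, -0.335, -0.0863, 0]
    - [-0.1338, -0.335, -0.0863, 0]
    - [-0.1338, -0.335, -0.0863, 0]
    - [-0.1338, -0.335, -0.0863, 0]
    - [-0.1338, -0.335, -0.0863, 0]

```text
time: 17.0
ee_pos: [0.4676, -0.1182, 0.1015]
tcp_rot: [-180.0, 0.1, -180.0]
wrist_force: [-0.5, -0.2, -2.3]
opening: 0.0607
grasp_force: 54.9
```

Run:
```python
from h import *
o=get_obs(); print(o['time'],o['ee_pos'],o['wrist_force'])
im=camera('wrist')[:,:,::-1]; cv2.imwrite('pics/w4.png',im)
h0=cv2.cvtColor(cv2.imread('pics/w3.png'),cv2.COLOR_BGR2HSV)
h=cv2.cvtColor(np.ascontiguousarray(im),cv2.COLOR_BGR2HSV)
for q in(h0,h):
    for c in(310,318,326):
        r=np.where(q[200:,c,1]>110)[0]+200; print(c,r[r>240].min(),r[r<455].max())
```

```text
17.0 [ 0.46757289 -0.11820594  0.10149872] [-0.46788641 -0.17430081 -2.30363618]
310 263 444
318 263 444
326 264 446
310 266 446
318 266 447
326 267 446
```

View pics/w4.png

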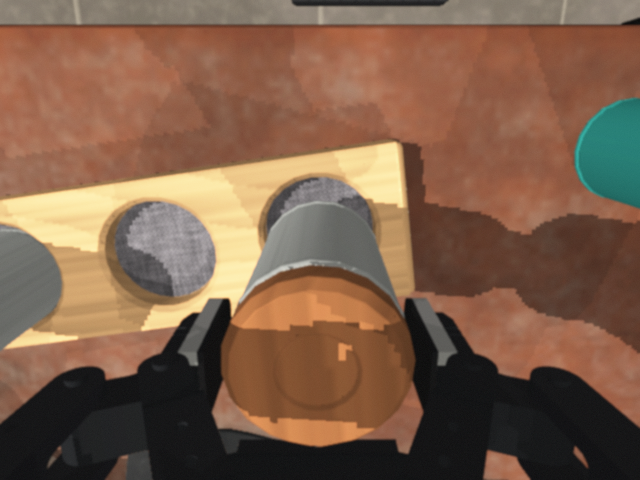

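The tin hovers over well_1 and looks aligned, and the first tin stands in well_3 at the left edge. Lowering now.

In the tool's units: -2.7 cm / 80 = -0.0338, -2.5 cm / 80 = -0.0313.

>>> servo_tool:
  moves:
    - [-0.0013, 0, -0.0063, 0]
    - [-0.0013, 0, -0.0125, 0]
    - [-0.0013, 0, -0.0188, 0]
    - [-0.0013, 0, -0.0238, 0]
    - [-0.0013, 0, -0.0263, 0]
    - [-0.0013, 0, -0.0288, 0]
    - [-0.0013, 0, -0.0313, 0]
    - [-0.0013, 0, -0.0338, 0]
    - [-0.0013, 0, -0.0338, 0]
    - [-0.0013, 0, -0.0338, 0]

```text
time: 17.88
ee_pos: [0.4656, -0.1186, 0.0732]
tcp_rot: [180.0, -0.0, 180.0]
wrist_force: [-0.5, 0.2, -1.6]
opening: 0.0612
grasp_force: 55.1
```

In the tool's units: -1.15 cm / 80 = -0.0144, -1.1 cm / 80 = -0.0138.

>>> servo_tool:
  moves:
    - [0, 0, -0.0025, 0]
    - [0, 0, -0.005, 0]
    - [0, 0, -0.0075, 0]
    - [0, 0, -0.01, 0]
    - [0, 0, -0.0119, 0]
    - [0, 0, -0.0131, 0]
    - [0, 0, -0.0138, 0]
    - [0, 0, -0.0144, 0]
    - [0, 0, -0.0144, 0]
    - [0, 0, -0.0144, 0]

```text
time: 18.72
ee_pos: [0.4662, -0.1186, 0.0631]
tcp_rot: [-180.0, 0.1, 180.0]
wrist_force: [-2.8, 2.1, 9.6]
opening: 0.0609
grasp_force: 56.2
```

In the tool's units: 0.1 cm / 80 = 0.0013.

>>> servo_tool:
  moves:
    - [0, 0, 0.0013, 0]
    - [0, 0, 0.0013, 0]
    - [0, 0, 0.0013, 0]
    - [0, 0, 0.0013, 0]
    - [0, 0, 0.0013, 0]
    - [0, 0, 0.0013, 0]
    - [0, 0, 0.0013, 0]
    - [0, 0, 0.0013, 0]
    - [0, 0, 0.0013, 0]
  claw: 0

```text
time: 19.47
ee_pos: [0.4657, -0.1186, 0.0626]
tcp_rot: [180.0, -0.0, 180.0]
wrist_force: [-1.1, -0.4, 0.3]
opening: 0.0854
grasp_force: 0.0
```

In the tool's units: 39 cm / 80 = 0.4875, 38 cm / 80 = 0.475.

>>> servo_tool:
  moves:
    - [0, 0, 0.0125, 0]
    - [0, 0, 0.0375, 0]
    - [0, 0, 0.075, 0]
    - [0, 0, 0.1125, 0]
    - [0, 0, 0.15, 0]
    - [0, 0, 0.1875, 0]
    - [0, 0.0375, 0.2, 0]
    - [0, 0.0813, 0.2, 0]
    - [0.0063, 0.125, 0.2, 0]
    - [0.0125, 0.1688, 0.2, 0]
    - [0.0125, 0.2125, 0.2, 0]
    - [0.0125, 0.2563, 0.2, 0]
    - [0.0125, 0.3, 0.2, 0]
    - [0.0125, 0.3438, 0.2, 0]
    - [0.0125, 0.3875, 0.2, 0]
    - [0.0125, 0.425, 0.2, 0]
    - [0.0125, 0.45, 0.2, 0]
    - [0.0125, 0.475, 0.2, 0]
    - [0.0125, 0.4875, 0.2, 0]
    - [0.0125, 0.4875, 0.2, 0]

```text
time: 21.13
ee_pos: [0.4755, 0.2729, 0.2228]
tcp_rot: [180.0, -0.0, -179.9]
wrist_force: [0.1, -0.1, 0.3]
opening: 0.0852
grasp_force: 0.0
```

>>> servo_tool:
  moves:
    - [0, 0, 0, 0]
    - [0, 0, 0, 0]
    - [0, 0, 0, 0]

```text
time: 21.38
ee_pos: [0.4758, 0.2704, 0.2231]
tcp_rot: [180.0, 0.0, 179.9]
wrist_force: [-0.0, 0.3, 0.6]
opening: 0.0857
grasp_force: 0.0
```

Run:
```python
from h import *
o=get_obs(); print(o['time'],o['ee_pos'],o['tcp_rot'])
k=cal('wrist'); im=camera('wrist')[:,:,::-1]; cv2.imwrite('pics/w5.png',im)
print(proj('w',(.5475,.271,.108),k))
```

```text
21.3833 [0.4758386  0.27036454 0.22305148] [1.79998248e+02 2.05386605e-02 1.79885401e+02]
[319.32418761 312.29040759]
```

View pics/w5.png

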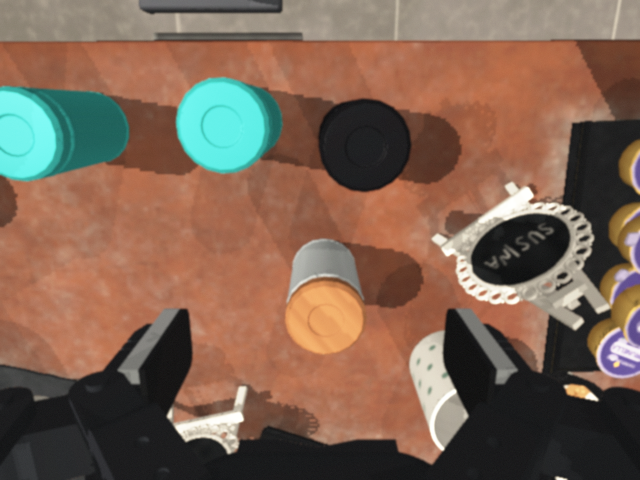

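A's lid is at (324,315); the mug (430,390) and the sign (510,250) are clear of the fingers.

In the tool's units: -17.3 cm / 80 = -0.2163, -16.9 cm / 80 = -0.2113.

>>> servo_tool:
  moves:
    - [0.0313, 0.0025, 0, 0]
    - [0.0625, 0.0038, 0, 0]
    - [0.09, 0.0038, -0.0125, 0]
    - [0.09, 0.0038, -0.0375, 0]
    - [0.09, 0.0038, -0.0688, 0]
    - [0.09, 0.0038, -0.1, 0]
    - [0.09, 0.0038, -0.1313, 0]
    - [0.09, 0.0038, -0.1625, 0]
    - [0.09, 0.0038, -0.1938, 0]
    - [0.09, 0.0038, -0.2113, 0]
    - [0.09, 0.0038, -0.2163, 0]
    - [0.09, 0.0038, -0.2163, 0]
    - [0.09, 0.0038, -0.2163, 0]

```text
time: 22.52
ee_pos: [0.5481, 0.2742, 0.0508]
tcp_rot: [180.0, 0.1, 179.9]
wrist_force: [0.8, 0.3, -0.2]
opening: 0.0852
grasp_force: 0.0
```

>>> servo_tool:
  moves:
    - [0, 0, 0, 0]
    - [0, 0, 0, 0]
    - [0, 0, 0, 0]
    - [0, 0, 0, 0]
    - [0, 0, 0, 0]
    - [0, 0, 0, 0]
    - [0, 0, 0, 0]
    - [0, 0, 0, 0]
    - [0, 0, 0, 0]
    - [0, 0, 0, 0]
  claw: 1
  force: 60

```text
time: 23.35
ee_pos: [0.5485, 0.275, 0.0516]
tcp_rot: [179.9, 0.2, 180.0]
wrist_force: [-0.7, 0.9, 5.9]
opening: 0.0605
grasp_force: 65.3
```

In the tool's units: 15.5 cm / 80 = 0.1938, 14.7 cm / 80 = 0.1838.

>>> servo_tool:
  moves:
    - [0, 0, 0.0125, 0]
    - [0, 0, 0.0375, 0]
    - [0, 0, 0.0688, 0]
    - [0, 0, 0.1, 0]
    - [0, 0, 0.1313, 0]
    - [0, 0, 0.1625, 0]
    - [0, 0, 0.1838, 0]
    - [0, 0, 0.1938, 0]
    - [0, 0, 0.1938, 0]
    - [0, 0, 0.1938, 0]
    - [0, 0, 0.1938, 0]
    - [0, 0, 0.1938, 0]
    - [0, 0, 0.1938, 0]
    - [0, 0, 0.1938, 0]

```text
time: 24.52
ee_pos: [0.5474, 0.2743, 0.2039]
tcp_rot: [-180.0, -0.1, 180.0]
wrist_force: [0.2, 0.6, -4.1]
opening: 0.0602
grasp_force: 66.5
```

>>> servo_tool:
  moves:
    - [0, 0, 0, 0]
    - [0, 0, 0, 0]
    - [0, 0, 0, 0]
    - [0, 0, 0, 0]

```text
time: 24.85
ee_pos: [0.5476, 0.2744, 0.2047]
tcp_rot: [180.0, 0.0, 180.0]
wrist_force: [-0.6, 0.1, -4.5]
opening: 0.0603
grasp_force: 66.5
```

Run:
```python
from h import *
for n in('scene','side'): cv2.imwrite(f'pics/{n}9.png',camera(n)[:,:,::-1])
a=cv2.imread('pics/scene9.png')[100:320,200:500]; b=cv2.imread('pics/side9.png')[120:360,220:500]
cv2.imwrite('pics/end.png',np.hstack([cv2.resize(a,(400,293)),cv2.resize(b,(342,293))]))
print(get_obs()['wrist_force'])
```

```text
[ 0.34352634 -0.08928737 -4.97207406]
```

View pics/end.png

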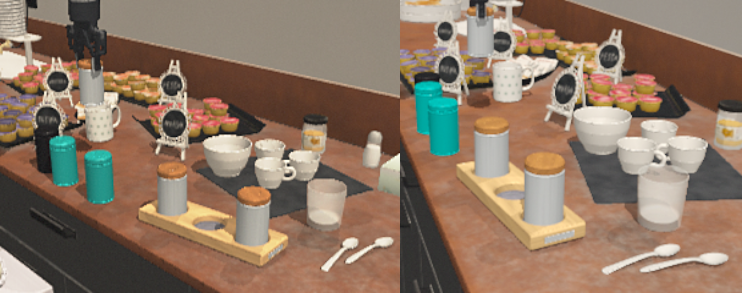

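The third tin weighs about 4.5 N, so it is the heavy one. It is held upright with its underside about 15.3 cm up. The other two tins stand seated in the outer wells, and the bystanders look undisturbed.

```bash
python3 -c "
from workcell import *
print(job_done())"
```

```text
the job is handed in; nothing more can be done
None
```

I handed the job in: the two lighter tins (about 1.8 N each) stand in the two outer wells, and the heaviest (about 4.5 N) is held upright about 15 cm above the worktop; the hand-in returned no verdict.

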